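# Proof-pull a tack-welded strip in the bench tester

### The job

Proof-pull the tack-welded strip: lay it flat in the bench pull tester, wide head in the wide fixed jaw and narrow head in the narrow sliding jaw, and let go of it. Then pull the tester's handle out against its spring until the red pointer lines up with the green set marker, without pulling clearly past it or shifting the marker, and finish while still holding the handle there with the strip under load. Leave the plain blank strip and the other things lying about where they are.

Things in the scene. Friction and masses are not known exactly. Their poses are not given: they have to be found in the camera images.
- tester: Blue bench pull tester, fixed: base 104 x 275 x 12 mm, y = -102 to +172 mm. Origin: on the bench under the middle of the gap between its two steel jaws. +y is the pull direction (towards the handle), z up. The gap (y = -29 to +29 mm) is free for fingers down to two guide rods (tops at z = 29 mm). All axes of the tester's points and moving parts are parallel to these.
- fixed_pocket (a point): Centre of the fixed jaw's pocket floor (tester y = -58, z = 40 mm). Jaw 72 mm wide; pocket open upward, 51 mm wide (x), 34 mm long (y = -41 to -75 mm), walls to z = 52 mm, closed towards the gap by two 12 mm thick shoulders with a 22 mm wide throat between them.
- nest (a point): Middle of the gap at the height of the jaw floors (tester z = 40 mm): the strip's origin belongs here, its y axis along the tester's +y, when it is laid in. Clearance about 2.5 mm to each side and 3 mm each way along y; under load the strip creeps up to about 3 mm towards +y.
- draw_jaw: Sliding jaw (64 mm wide) with grey spring barrel (40 mm wide, top z = 71 mm, y = 84 to 162 mm). Slides 0 to 14 mm along +y; light return spring (1.5 N). Origin at the tester's origin when at rest. A pull on the handle first draws it out until the strip's shoulders bear on both jaws (about 6 mm); then it stands still and the spring stretches.
- draw_pocket (a point): Centre of the sliding jaw's pocket floor (y = +58, z = 40 mm from the draw jaw's origin): as the fixed pocket but 39 mm wide, y = +41 to +75 mm, so that only the strip's narrow head fits.
- handle: Upright steel stirrup on the barrel's rod, with a black ribbed horizontal grip bar 22 mm thick, 76 mm long, along the tester's x. Slides out along +y up to 50 mm against a return spring between barrel and handle (4.5 N plus 0.3 N per mm). Carries the red pointer. Origin at the draw jaw's origin when fully in.
- grip (a point): Middle of the handle's grip bar: y = 180, z = 115 mm in the tester's frame at rest. Free on both sides along y from z = 80 mm up.
- pointer (a point): The red pointer (3 mm wide blade over the white scale on the barrel's top, +x side), at the scale's middle line. Fixed to the handle, 83 mm behind (-y) the grip point and 42 mm below it.
- mark (a point): The green set marker's 3 mm wide index blade (-x side of the scale), at the scale's middle line and the pointer's height. It rides on the barrel, so it travels with the sliding jaw; it is set 22 to 38 mm beyond the pointer's rest position. Pointer and marker are lined up when their y (tester's axes) is the same.
- marker (a joint): Set marker's place on the scale (m): the pointer travel out of the barrel that brings the pointer to it. Held by friction (15 N).
- strip: The tack-welded strip to be tested: flat shouldered bar, 140 mm long (y), 6 mm thick, 0.12 kg; wide head 46 mm (26 mm long) at -y in dark steel, narrow head 34 mm (26 mm long) at +y in bright steel, neck between them 88 mm long and 16 mm wide, with a brown heat-tinted weld bead across its middle. Origin: centre of the underside. Lies flat, bead up.
- blank: Plain bright aluminium strip of the same shape and size, no weld; origin as the strip's. Leave it alone.
- magnet: Red triangular welding magnet, 75 x 75 x 14 mm, lying behind the tester; leave it alone.
- marker_pen: White and red paint marker, 17 x 138 x 18 mm, lying on the bench; leave it alone.
- nozzle: Copper-coloured gas nozzle, 24 x 24 x 50 mm, standing behind the tester; leave it alone.

How it is judged:
On the way:
1. the strip lies flat in both jaws, let go, with the handle not yet pulled (x of strip in the frame of nest between -0.005 and 0.005 m and y of strip in the frame of nest between -0.009 and 0.009 m and z of strip in the frame of nest between -0.003 and 0.003 m and angle between the y axis of strip and the y axis of nest, either way round below 0.12 rad and contact force between each of the arm, the fingers and strip below 0.2 N and y of pointer in the frame of mark below -0.012 m), for 0.2 s.
At the end, for the whole second after the job is handed in: Fingers hold the handle (over 4 N), at rest, pointer within 3 mm of the marker; strip flat in both jaws (within 3 mm in height, 5 mm sideways, 9 mm lengthways, 0.12 rad), not touched by the robot, pulled by the sliding jaw with over 5 N (y of pointer in the frame of mark between -0.003 and 0.003 m and contact force between the fingers and handle above 4 N and contact force between strip and draw_jaw above 5 N and contact force between each of the arm, the fingers and strip below 0.2 N and x of strip in the frame of nest between -0.005 and 0.005 m and y of strip in the frame of nest between -0.009 and 0.009 m and z of strip in the frame of nest between -0.003 and 0.003 m and angle between the y axis of strip and the y axis of nest, either way round below 0.12 rad and linear speed of handle below 0.01 m/s); the arm keeps its last pose, push and grip.
It fails at once if the pointer goes more than 6 mm past the marker (the weld would be overloaded) (y of pointer in the frame of mark above 0.006 m).
It fails at once if the set marker is shifted along the scale (velocity of joint marker above 0.02 m/s or velocity of joint marker below -0.02 m/s).
It fails at once if the blank strip or another thing lying about is moved by more than 3 cm (distance of any of blank, magnet, marker_pen, nozzle from where it was at the start of the episode above 0.03 m).
It also fails if it takes over 58 s, if anything falls off the work surface, if the arm or the gripper's body presses on something with over 40 N, if the wrist force passes 120 N, or if a joint passes its speed limit or range.

### The arm

A 7-joint arm with a two-finger parallel gripper is mounted at the origin on the work surface; the furniture and walls round the work are solid. World frame = base frame: x ahead of the robot, y to its left, z up, the work surface at z = 0. Lengths are in m, angles in rad, forces in N, time in s.
With the tool pointing down it reaches from about 0.4 to 0.85 m from the base axis. Payload 10.4 kg.
Tool frame: the origin (TCP) lies midway between the tips of the shut fingers; the grasp point (between the pads) lies 19 mm behind it (manip.grasp_offset is the distance from the TCP to the grasp point, in m); z points along the fingers, y is the line along which they close (so a half turn about z gives the same grasp; the last joint's range is limited). The gripper opens to 85 mm and grips with 20 to 120 N. Pads are 22 mm wide; open, the fingers measure 114 mm over their backs; the gripper's body (76 mm by 85 mm) begins 54 mm behind the grasp point. The pads swing forward as they close: fully open they stand 13 mm farther back than shut.
Start: joints at [1.318, 0.332, -0.065, 1.46, 0.022, 1.35, -0.088], TCP at [0.142, -0.609, 0.231] pointing down, gripper open.
Joint ranges: [-2.6, 2.6], [-0.5, 2.12], [-1.47, 1.34], [0.16, 2.42], [-1.27, 4.41], [0.06, 2.06], [-2.6, 2.6]. Speed limits (rad/s): [2.22, 2.22, 2.79, 2.79, 3.14, 3.14, 3.14].

### API

Orientations are given as a unit quaternion [x, y, z, w].
In Python, from workcell import manip, optics, sensors, hand_in gives the robot as it stands (manip), with the cameras (optics), the job as plain functions and the readings (sensors).
- The arm moves only by the tool shift_gripper, called after "Request:" by a JSON object that holds its "api" and its "payload", one argument or row to a line. Schema: {"type":"object","properties":{"segments":{"type":"object","properties":{"motion":{"type":"array","items":{"type":"array","items":{"type":"number"},"minItems":7,"maxItems":7},"minItems":1,"maxItems":20}},"additionalProperties":false,"required":["motion"]},"clamp_n":{"type":"number"},"only":{"type":"string"},"quiet":{"type":"boolean"},"lines":{"type":"string"}},"required":["segments"],"additionalProperties":false}. segments is an object whose key "motion" holds a list of rows, 1 to 20 of them, each of 7 numbers: a rotation vector rx, ry, rz in parts of the range, where 1.0 means pi rad, then dx, dy, dz in parts of the range, where 1.0 means 0.6 m, then the opening from 0.0 (shut) to 1.0 (fully open); each row is the pose to reach, as a shift and turn from the pose commanded when the call began, along the tool's axes at that moment; what a row does not reach only later rows make up. A row lasts 1/8 s, in which the tool goes at most 0.0625 m and 0.188 rad, less where a joint would pass 70% of its speed; a pose out of reach is approached as far as the arm can. The fingers move at their own pace and stop on an object; clamp_n is the grip in N (left out, the last holds). Time passes only in rows, so rows that do not move let the fingers close. The tool returns the time, the measured TCP pose, the force, the opening and the grip force at its end. only (a regular expression) keeps the lines of the reply that match it, lines (a string "A,B") keeps lines A to B, and quiet returns only ok. Shift and turn numbers lie between -1 and 1, and a call with a number outside is refused. Input that does not fit is refused with a message, and nothing moves.
- sensors.get_obs(): the state, without advancing time (a new reading comes with each control period).
- optics.camera(name): name is "scene" or "side" or "wrist"; returns the picture (400x640x3 uint8, blue, green, red); there is no depth.
- optics.calibration(name): a dict with "fx", "fy", "cx", "cy" (pixels), "k1" (the pictures are not rectified: a ray, as slopes to the right and down, at radius r is drawn at 1 + k1 r^2 times it, then the intrinsics apply), "world_from_camera" (4x4, takes a point from camera to world coordinates); the wrist camera has in their place "tool_from_camera" (4x4, takes a point from camera to tool coordinates, whose origin is the TCP and whose axes are the flange's). Camera axes: x right, y up, looking along -z (the intrinsics and any distortion apply to the point x, -y, -z); pixel columns grow to the right and rows downward; lengths in m; the calibration is good to about 2 mm. A picture is of the moment at which its call begins: read the wrist's pose just before it. calibration takes no time and is no camera call.
- hand_in(): hands the job in; it is judged then, once.
The state is a dict: "clock": time; "joint_pos": joint angles; "joint_velocities": joint speeds; "tau": joint torques, N m; "position": TCP position; "ee_rot": TCP orientation; "ft_force": force on the tool from outside, world axes, zero at the start; "torque": the same for the moment, N m; "grip_width": opening from 0.0 (shut) to 1.0 (fully open); "grasp_force": force on a finger pad.
Only numpy, scipy, OpenCV 4.12 (cv2) and the standard library are available. Lean on these libraries where they do the work, as an engineer would, in place of code of your own. Each camera call takes 0.05 s, during which the arm holds its last target. There are 200 camera calls.

## Working session

There is one attempt and no reset: what is moved stays moved. The work goes in short steps, Python scripts to look and compute and a tool call to move; the robot and the scene stay as the last step left them, time stands still between calls to the robot, and variables do not carry over. Pictures are saved under pics/ and viewed, at most 13 in all, crops included, and the job is handed in when it is done.

```bash
mkdir -p pics; ls; cat > h.py <<'E'
import numpy as np, cv2
from workcell import manip, optics, sensors, hand_in
from scipy.spatial.transform import Rotation as R
def wfc(name):
    c=optics.calibration(name)
    if name!="wrist": return c,np.array(c["world_from_camera"])
    o=sensors.get_obs(); T=np.eye(4); T[:3,:3]=R.from_quat(o["ee_rot"]).as_matrix(); T[:3,3]=o["position"]
    return c,T@np.array(c["tool_from_camera"])
def snap(name,fn):
    c,T=wfc(name); im=optics.camera(name); cv2.imwrite(f"pics/{fn}.png",im); np.savez(f"pics/{fn}.npz",T=T,k=[c[x] for x in("fx","fy","cx","cy","k1")]); return im
def ray(fn,uv):
    d=np.load(f"pics/{fn}.npz"); fx,fy,cx,cy,k1=d["k"]
    uv=np.atleast_2d(np.array(uv,float)).reshape(-1,1,2)
    p=cv2.undistortPoints(uv,np.array([[fx,0,cx],[0,fy,cy],[0,0,1]]),np.array([k1,0,0,0,0])).reshape(-1,2)
    v=np.c_[p[:,0],-p[:,1],-np.ones(len(p))]@d["T"][:3,:3].T
    return d["T"][:3,3],v
def onz(fn,uv,z):
    o,v=ray(fn,uv); return o+v*((z-o[2])/v[:,2])[:,None]
def proj(fn,P):
    d=np.load(f"pics/{fn}.npz"); fx,fy,cx,cy,k1=d["k"]
    q=(np.atleast_2d(P)-d["T"][:3,3])@d["T"][:3,:3]; a=np.c_[q[:,0],-q[:,1]]/-q[:,2:]
    a=a*(1+k1*(a**2).sum(1))[:,None]; return a*[fx,fy]+[cx,cy]
E
python3 - <<'E'
from h import *
for n in("scene","side","wrist"):
    snap(n,n+"0"); d=np.load(f"pics/{n}0.npz"); print(n,d["T"].round(3).tolist(),d["k"])
print(sensors.get_obs(), manip.grasp_offset)
E
```

```text
pics
workcell.py
scene [[-0.557, 0.376, -0.741, -0.108], [-0.831, -0.27, 0.487, 0.598], [-0.017, 0.886, 0.463, 0.496], [0.0, 0.0, 0.0, 1.0]] [ 3.71678076e+02  3.71678076e+02  3.12968153e+02  2.02368060e+02
 -8.19316619e-03]
side [[-0.776, 0.536, -0.331, 0.21], [-0.63, -0.671, 0.39, 0.568], [-0.013, 0.512, 0.859, 1.038], [0.0, 0.0, 0.0, 1.0]] [ 3.83364207e+02  3.83364207e+02  3.15415565e+02  2.04562331e+02
 -3.16811132e-02]
wrist [[0.229, 0.938, 0.262, 0.208], [-0.974, 0.22, 0.061, -0.593], [-0.001, -0.269, 0.963, 0.372], [0.0, 0.0, 0.0, 1.0]] [ 2.84145410e+02  2.84145410e+02  3.23299115e+02  1.97920125e+02
 -4.88004545e-02]
{'clock': 0.15, 'joint_pos': array([ 1.31841351,  0.3327217 , -0.06468491,  1.46071232,  0.02158697,
        1.34988216, -0.08847975]), 'joint_velocities': array([ 0.00113754, -0.00298916,  0.00044048, -0.00205989,  0.0021185 ,
       -0.00140875,  0.00264761]), 'tau': array([ 4.08920096e-05, -6.25827527e+01,  4.91941161e-02, -3.91848707e+01,
        1.64076278e-02,  7.47860031e-03,  1.35352211e-04]), 'position': array([ 0.14229082, -0.60831735,  0.23071901]), 'ee_rot': array([ 9.93406003e-01,  1.14648372e-01, -7.60468584e-05, -5.08859913e-04]), 'ft_force': array([ 0.42210782, -0.70260088,  0.6459307 ]), 'torque': array([0.01120659, 0.03209469, 0.01017197]), 'grasp_force': 0.0, 'grip_width': 1.0010603052192881} 0.0187
```

View pics/scene0.png

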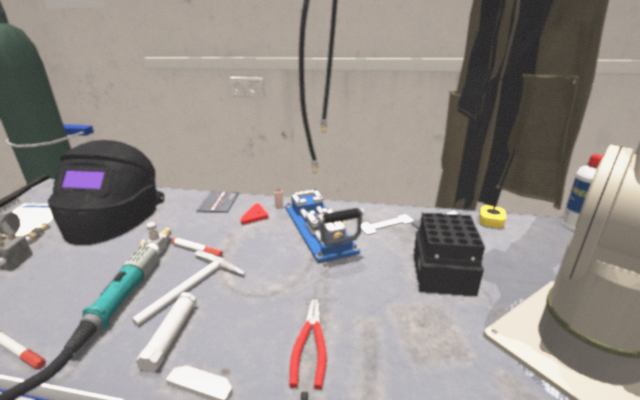

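View pics/side0.png

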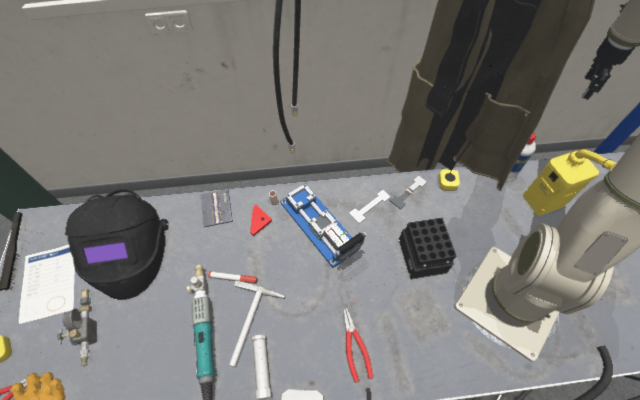

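The side view shows the tester at about (322,225), a bright strip at (370,205) and another at (408,193). I'll enlarge that area.

```bash
python3 - <<'E'
from h import *
im=cv2.imread("pics/side0.png")[165:285,260:450]
cv2.imwrite("pics/s0c.png",cv2.resize(im,None,fx=4.2,fy=4.2,interpolation=cv2.INTER_CUBIC))
print(onz("side0",[[322,225],[370,205],[408,193],[333,262],[290,190]],0.0).round(3))
E
```

```text
[[ 0.549  0.14   0.   ]
 [ 0.475 -0.01   0.   ]
 [ 0.406 -0.123  0.   ]
 [ 0.449  0.214  0.   ]
 [ 0.709  0.105  0.   ]]
```

View pics/s0c.png

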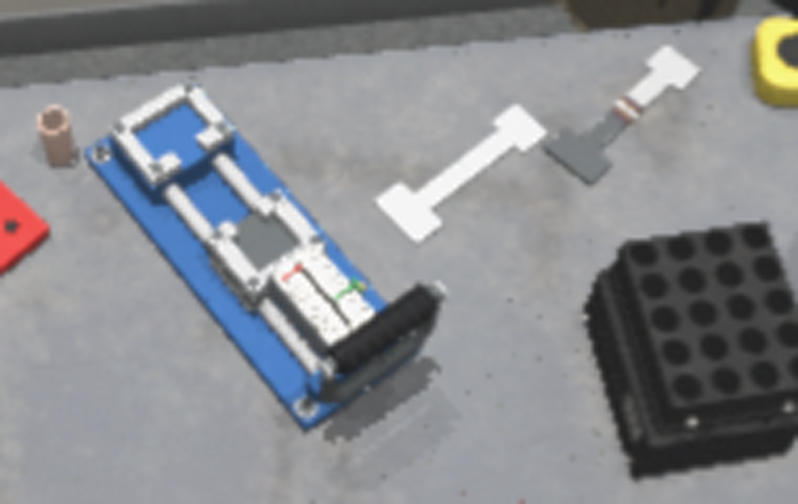

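```bash
python3 - <<'E'
from h import *
px=lambda a:np.array(a,float)/4.2+[260,165]-0.4
s=onz("side0",px([[547,148],[595,183],[672,47],[700,72]]),.006)
a=(s[0]+s[1])/2;b=(s[2]+s[3])/2
print("strip",s.round(3),(a+b)/2,np.linalg.norm(b-a),np.linalg.norm(s[1]-s[0]),"yaw y",np.arctan2(*(b-a)[1::-1]))
t=onz("side0",px([[88,152],[305,430]]),.012); d=t[1]-t[0]
print("tester",t.round(3),np.linalg.norm(d),np.arctan2(d[1],d[0]))
Y=d/np.linalg.norm(d); X=np.array([Y[1],-Y[0],0]); print("X",X)
for sgn in(1,-1): print((t[0]+Y*.102+sgn*X*.052).round(3))
E
```

```text
strip [[ 0.436 -0.061  0.006]
 [ 0.391 -0.058  0.006]
 [ 0.411 -0.199  0.006]
 [ 0.382 -0.193  0.006]] [ 0.40499466 -0.12778799  0.006     ] 0.13764058569199664 0.04468548085999673 yaw y -1.6976373238307572
tester [[0.7   0.159 0.012]
 [0.439 0.232 0.012]] 0.27147398273775575 2.870182468479607
X [0.26809027 0.9633938  0.        ]
[0.616 0.237 0.012]
[0.588 0.136 0.012]
```

The rows are not in the units I measure in: shifts go in shares of 0.6 m and turns go in shares of pi rad. I convert before sending: -0.408 m / 0.6 = -0.68, 0.366 m / 0.6 = 0.61, -1.214 rad / 3.1416 = -0.3864.

Request:
{"api": "shift_gripper", "payload": {
  "segments": {"motion":[[0,0,-0.1273,0.2,-0.2167,0,1],[0,0,-0.3864,0.61,-0.68,0.05,1],[0,0,-0.3864,0.61,-0.68,0.05,1],[0,0,-0.3864,0.61,-0.68,0.05,1],[0,0,-0.3864,0.61,-0.68,0.05,1],[0,0,-0.3864,0.61,-0.68,0.05,1],[0,0,-0.3864,0.61,-0.68,0.05,1],[0,0,-0.3864,0.61,-0.68,0.05,1],[0,0,-0.3864,0.61,-0.68,0.05,1],[0,0,-0.3864,0.61,-0.68,0.05,1],[0,0,-0.3864,0.61,-0.68,0.05,1],[0,0,-0.3864,0.61,-0.68,0.05,1],[0,0,-0.3864,0.61,-0.68,0.05,1]]}
}}

```text
clock: 1.78
position: [0.4055, -0.1288, 0.2013]
ee_rot: [0.751, 0.66, -0.0, 0.0]
ft_force: [0.1, -0.8, -0.9]
grip_width: 0.996
grasp_force: 0.0
```

```bash
python3 - <<'E'
from h import *
print(sensors.get_obs()["joint_pos"].round(2)); snap("wrist","w1")
E
```

```text
[ 0.88 -0.07 -0.64  1.96 -0.04  1.23  0.12]
```

View pics/w1.png

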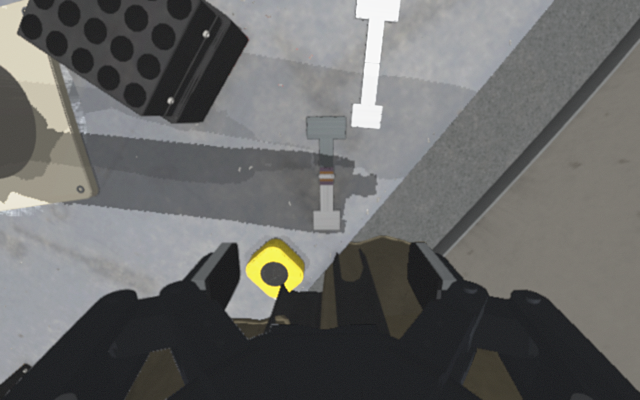

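The wrist view shows the strip: its dark end runs (306,117)–(346,116), its bright end (313,231)–(340,229), and the bead is at (327,177). Next I'll convert these to world positions and check how close the wall and yellow tape are.

```bash
python3 - <<'E'
from h import *
s=onz("w1",[[306,117],[346,116],[313,231],[340,229]],.006)
a=(s[0]+s[1])/2;b=(s[2]+s[3])/2;c=(a+b)/2
print("strip",s.round(3),c,np.linalg.norm(b-a),np.linalg.norm(s[1]-s[0]),"yaw y",np.arctan2(*(b-a)[1::-1]))
print("bead",onz("w1",[[327,177]],.006))
print("wall/yellow",onz("w1",[[345,240],[450,130],[270,240]],0).round(3))
o=sensors.get_obs();Rt=R.from_quat(o["ee_rot"]); print(Rt.as_matrix().round(3).tolist(), Rt.inv().apply(c-o["position"]))
E
```

```text
strip [[ 0.395 -0.057  0.006]
 [ 0.44  -0.061  0.006]
 [ 0.384 -0.196  0.006]
 [ 0.418 -0.198  0.006]] [ 0.40929355 -0.12794415  0.006     ] 0.1391734909856265 0.04578843988733268 yaw y -1.691735735150167
bead [[ 0.41005849 -0.12901441  0.006     ]]
wall/yellow [[ 0.423 -0.217  0.   ]
 [ 0.562 -0.092  0.   ]
 [ 0.325 -0.204  0.   ]]
[[0.128, 0.992, -0.0], [0.992, -0.128, -0.0], [-0.0, -0.0, -1.0]] [0.00115307 0.00362829 0.1953042 ]
```

Scaled: 0.199 m / 0.6 = 0.3317, 0.17 m / 0.6 = 0.2833, -0.007 rad / 3.1416 = -0.0022.

Request:
{"api": "shift_gripper", "payload": {
  "segments": {"motion":[[0,0,-0.0022,0.0017,0.0067,0.1,0.6],[0,0,-0.0022,0.0017,0.0067,0.2,0.5],[0,0,-0.0022,0.0017,0.0067,0.2833,0.5],[0,0,-0.0022,0.0017,0.0067,0.3167,0.5],[0,0,-0.0022,0.0017,0.0067,0.3317,0.5],[0,0,-0.0022,0.0017,0.0067,0.3317,0.5],[0,0,-0.0022,0.0017,0.0067,0.3317,0],[0,0,-0.0022,0.0017,0.0067,0.3317,0],[0,0,-0.0022,0.0017,0.0067,0.3317,0],[0,0,-0.0022,0.0017,0.0067,0.3317,0]]},
  "clamp_n": 50
}}

```text
clock: 3.08
position: [0.4107, -0.1279, 0.0035]
ee_rot: [0.748, 0.663, 0.0, 0.001]
ft_force: [-1.9, 0.6, 6.1]
grip_width: 0.159
grasp_force: 48.7
```

Scaled: -0.2465 m / 0.6 = -0.4108, 0.192 m / 0.6 = 0.32, 1.721 rad / 3.1416 = 0.5478.

Request:
{"api": "shift_gripper", "payload": {
  "segments": {"motion":[[0,0,0,0,0,-0.05,0],[0,0,0,0,0,-0.15,0],[0,0,0.0318,0.0167,0.0333,-0.25,0],[0,0,0.0891,0.0833,0.0833,-0.3,0],[0,0,0.1464,0.1333,0.1167,-0.3667,0],[0,0,0.2037,0.2,0.1333,-0.4108,0],[0,0,0.261,0.25,0.1333,-0.4108,0],[0,0,0.3183,0.32,0.1325,-0.4108,0],[0,0,0.3756,0.32,0.1325,-0.4108,0],[0,0,0.4329,0.32,0.1325,-0.4108,0],[0,0,0.4902,0.32,0.1325,-0.4108,0],[0,0,0.5478,0.32,0.1325,-0.4108,0],[0,0,0.5478,0.32,0.1325,-0.4108,0],[0,0,0.5478,0.32,0.1325,-0.4108,0],[0,0,0.5478,0.32,0.1325,-0.4108,0]]}
}}

```text
clock: 4.95
position: [0.5118, 0.0536, 0.2489]
ee_rot: [0.991, -0.134, 0.0, 0.0]
ft_force: [-0.0, 0.8, -2.3]
grip_width: 0.158
grasp_force: 49.1
```

```bash
python3 - <<'E'
from h import *
print(sensors.get_obs()["joint_pos"].round(2)); snap("wrist","w2")
E
```

```text
[ 0.49  0.14 -0.74  1.69  0.1   1.35 -2.1 ]
```

View pics/w2.png

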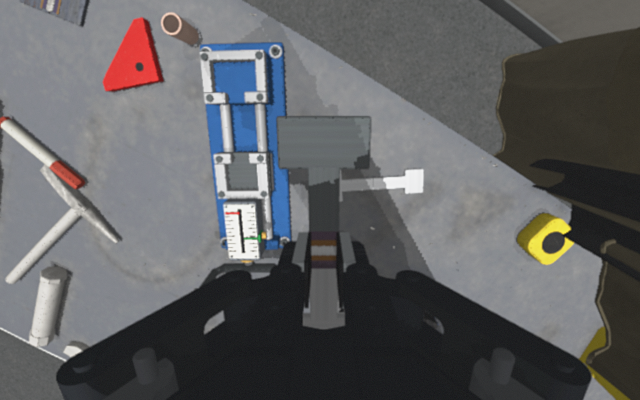

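The wrist view shows the strip held square, with the dark head forward. The tester is clear on the left, from (200,45) to (290,262). I'll enlarge both.

```bash
python3 - <<'E'
from h import *
im=cv2.imread("pics/w2.png")[35:275,190:390]
r=lambda i:cv2.resize(i,None,fx=4,fy=4,interpolation=cv2.INTER_CUBIC)
a=r(im[0:140,:105]); b=r(im[85:230,0:105]); 
out=np.zeros((580,800,3),np.uint8); out[:560,:400]=a[:, :400]; out[:580,400:]=b[:, :400]; cv2.imwrite("pics/w2c.png",out)
# left: u=190+U/4, v=35+V/4 ; right: u=190+(U-400)/4, v=120+V/4
E
```

```text
(no output)
```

View pics/w2c.png

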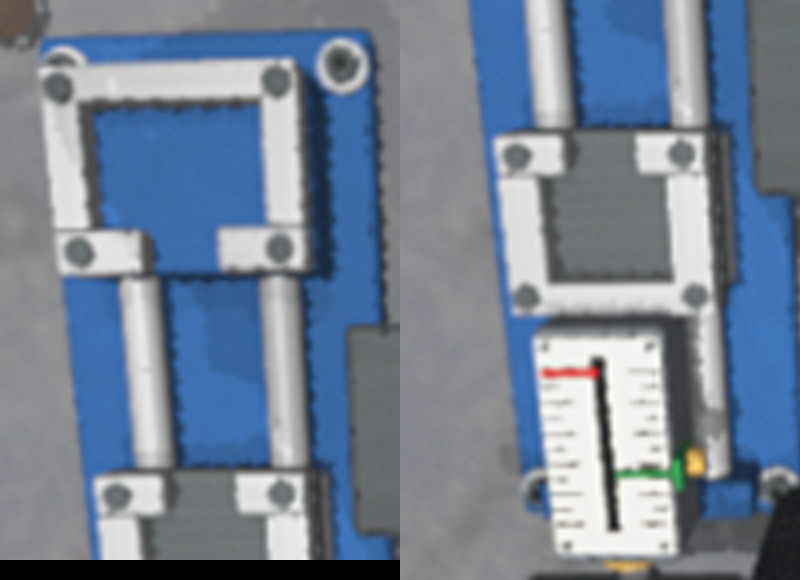

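```bash
cat > fit.py <<'E'
from h import *
from scipy.optimize import least_squares
L=lambda U,V:(190+U/4-.4,35+V/4-.4); Rr=lambda U,V:(190+(U-400)/4-.4,120+V/4-.4)
M=[((36,-29,52),L(60,275)),((-36,-29,52),L(311,270)),((32,29,52),Rr(495,135)),((-32,29,52),Rr(716,130)),
((52,-102,12),L(42,38)),((-52,-102,12),L(368,32)),((25.5,-75,52),L(92,102)),((-25.5,-75,52),L(264,98)),
((11,-29,52),L(152,272)),((-11,-29,52),L(218,270)),((19.5,75,52),Rr(549,283)),((-19.5,75,52),Rr(672,280)),((0,97,73),Rr(597,373))]
P=np.array([m[0] for m in M])/1e3; uv=np.array([m[1] for m in M])
def w(p,P): return R.from_euler("z",p[2]).apply(P)+[p[0],p[1],p[3] if len(p)>3 else 0]
def run(x0):
    f=lambda p:(proj("w2",w(p,P))-uv).ravel(); return least_squares(f,x0,loss="soft_l1")
for x0 in([.588,.136,2.87-np.pi/2],[.588,.136,2.87-np.pi/2,0]):
    r=run(x0); print(r.x[:2],"Y yaw",r.x[2]+np.pi/2,r.x[3:]); 
    print(r.fun.reshape(-1,2).round(1).tolist())
E
python3 fit.py; python3 - <<'E'
from h import *
# strip in hand; top plane z = tcp z +.003
o=sensors.get_obs(); z=o["position"][2]+.0025; Rt=R.from_quat(o["ee_rot"])
s=onz("w2",[[278,117],[371,117],[278,166],[371,166],[303,324],[343,324]],z); print(Rt.inv().apply(s-o["position"]).round(4))
x=Rt.as_matrix()[:,0]; print("tool x yaw",np.arctan2(x[1],x[0]))
E
```

```text
[0.59374851 0.13462552] Y yaw 2.8769419219348005 []
[[0.3, -0.4], [-0.0, 0.0], [-0.2, 0.2], [-2.2, 1.1], [-0.6, -0.9], [2.3, -1.0], [-2.4, -0.4], [0.3, -0.2], [-1.2, -0.0], [1.4, 0.2], [0.1, 0.5], [0.7, 1.2], [0.4, 0.3]]
[0.59413804 0.13566699] Y yaw 2.877251698615515 [-0.00371209]
[[0.6, -0.3], [-0.4, 0.1], [0.1, -0.2], [-2.5, 0.6], [-0.2, -0.2], [1.8, -0.3], [-2.1, 0.2], [0.0, 0.3], [-1.1, 0.1], [1.3, 0.3], [0.2, -0.3], [0.5, 0.3], [0.4, -0.7]]
[[ 0.0688 -0.0217 -0.0025]
 [ 0.0688  0.0223 -0.0025]
 [ 0.0454 -0.0226 -0.0025]
 [ 0.0455  0.0234 -0.0025]
 [-0.0477 -0.012  -0.0025]
 [-0.0477  0.0115 -0.0025]]
tool x yaw -0.26848025166764566
```

Scaled: 0.185 m / 0.6 = 0.3083, -0.1001 m / 0.6 = -0.1668, -0.004 rad / 3.1416 = -0.0013.

Request:
{"api": "shift_gripper", "payload": {
  "segments": {"motion":[[0,0,-0.0013,0.0467,-0.0833,0.0333,0],[0,0,-0.0013,0.0962,-0.1668,0.0833,0],[0,0,-0.0013,0.0962,-0.1668,0.0833,0],[0,0,-0.0013,0.0962,-0.1668,0.1667,0],[0,0,-0.0013,0.0962,-0.1668,0.25,0],[0,0,-0.0013,0.0962,-0.1668,0.3,0],[0,0,-0.0013,0.0962,-0.1668,0.3083,0],[0,0,-0.0013,0.0962,-0.1668,0.3083,0],[0,0,-0.0013,0.0962,-0.1668,0.3083,0]]}
}}

```text
clock: 6.12
position: [0.5952, 0.1349, 0.0657]
ee_rot: [0.991, -0.133, 0.001, -0.0]
ft_force: [0.0, -0.2, -1.4]
grip_width: 0.153
grasp_force: 49.4
```

```bash
python3 - <<'E'
from h import *
im=snap("wrist","w3"); cv2.imwrite("pics/w3c.png",cv2.resize(im[0:260,150:500],None,fx=2.28,fy=2.28,interpolation=cv2.INTER_CUBIC))
s=snap("side","s3");snap("scene","c3")
o=sensors.get_obs();x=R.from_quat(o["ee_rot"]).as_matrix()[:,0]; print("tool x yaw",np.arctan2(x[1],x[0]),o["position"])
E
```

```text
tool x yaw -0.26622222179208777 [0.59474469 0.13480075 0.06491256]
```

View pics/w3c.png

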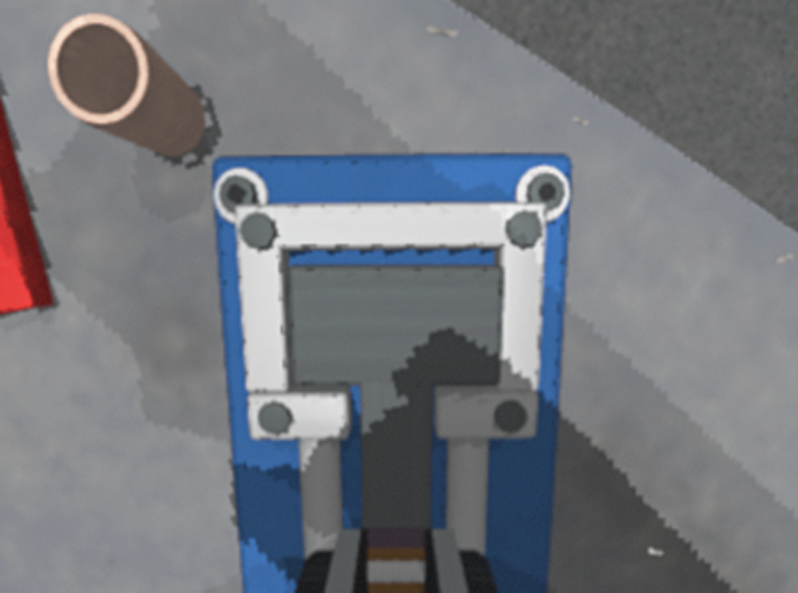

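The enlarged view shows the head at (290..500, 266..384) over the pocket at (281..502, 247..395). I'll work out the offset in tool axes.

```bash
python3 - <<'E'
from h import *
o=sensors.get_obs(); Rt=R.from_quat(o["ee_rot"]); px=lambda a:np.array(a,float)/2.28+[150,0]-.3
f=lambda a,z:(Rt.inv().apply(onz("w3",px(a),z)-o["position"])*1e3).round(1)[:,:2].tolist()
zt=o["position"][2]+.0025
print("head",f([[290,266],[500,266],[290,384],[500,384],[361,450],[432,450]],zt))
print("jaw outer back,front", f([[237,205],[547,203],[249,438],[538,437]],.052))
print("pocket back", f([[281,248],[502,247]],.052),"throat",f([[347,438],[437,437]],.052))
print("base",f([[214,157],[570,155]],.012))
E
```

```text
head [[69.6, -22.5], [69.6, 21.4], [44.7, -23.4], [44.7, 22.4], [29.8, -8.1], [29.8, 7.8]]
jaw outer back,front [[83.3, -36.5], [83.7, 34.0], [28.6, -36.8], [28.9, 34.9]]
pocket back [[73.8, -26.8], [74.0, 24.1]] throat [[28.6, -12.4], [28.9, 9.9]]
base [[100.1, -51.6], [100.7, 48.6]]
```

Scaled: 0.0215 m / 0.6 = 0.0358, 0.006 m / 0.6 = 0.01.

Request:
{"api": "shift_gripper", "payload": {
  "segments": {"motion":[[0,0,0,-0.0012,-0.0013,0.01,0],[0,0,0,-0.0012,-0.0013,0.02,0],[0,0,0,-0.0012,-0.0013,0.0283,0],[0,0,0,-0.0012,-0.0013,0.0358,0],[0,0,0,-0.0012,-0.0013,0.0358,0],[0,0,0,-0.0012,-0.0013,0.0358,0]]}
}}

```text
clock: 7.02
position: [0.5936, 0.1357, 0.0435]
ee_rot: [0.991, -0.133, 0.0, 0.0]
ft_force: [-7.2, -3.3, 13.2]
grip_width: 0.155
grasp_force: 51.5
```

Request:
{"api": "shift_gripper", "payload": {
  "segments": {"motion":[[0,0,0,0,0,0,0.3],[0,0,0,0,0,0,0.5],[0,0,0,0,0,0,0.5],[0,0,0,0,0,0,0.5],[0,0,0,0,0,-0.05,0.6],[0,0,0,0,0,-0.1333,0.6],[0,0,0,0,0,-0.2275,0.8],[0,0,0,0,0,-0.2275,0.8],[0,0,0,0,0,-0.2275,0.8]]}
}}

```text
clock: 8.15
position: [0.5935, 0.1354, 0.1783]
ee_rot: [0.991, -0.133, -0.0, 0.0]
ft_force: [-0.5, 0.3, -0.8]
grip_width: 0.799
grasp_force: 0.0
```

```bash
python3 - <<'E'
from h import *
im=snap("wrist","w4"); s=snap("side","s4")
a=cv2.resize(im[0:290,200:440],None,fx=2,fy=2,interpolation=cv2.INTER_CUBIC)
b=cv2.resize(s[175:270,280:366],None,fx=3.7,fy=3.7,interpolation=cv2.INTER_CUBIC)
out=np.zeros((580,800,3),np.uint8); out[:,:480]=a; out[:b.shape[0],480:480+b.shape[1]]=b; cv2.imwrite("pics/w4c.png",out)
E
```

```text
(no output)
```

View pics/w4c.png

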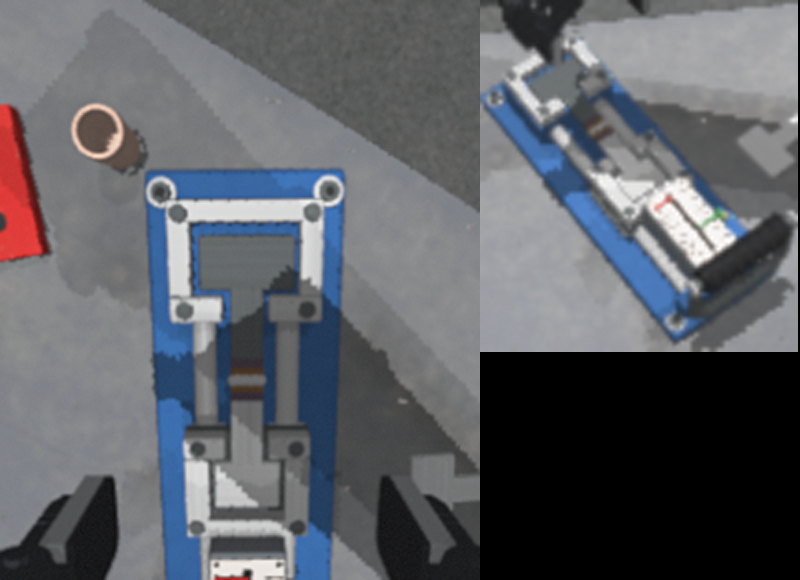

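The strip lies in both pockets and has been let go. Its head and neck line up with the jaws, with the bead at (247,380). Next I'll work out the pointer travel and move over the handle.

Scaled: -0.18 m / 0.6 = -0.3, -0.15 m / 0.6 = -0.25, -1.571 rad / 3.1416 = -0.5001.

```bash
python3 - <<'E'
from h import *
Y=np.array([np.cos(2.877),np.sin(2.877),0]); n=np.array([.5936,.1350,0])
q=onz("w2",[(190+(570-400)/4-.4,120+373/4-.4),(190+(645-400)/4-.4,120+473/4-.4)],.073)
print(((q-n)@Y*1e3).round(1))
E
```

```text
[ 96.3 128.3]
```

Request:
{"api": "shift_gripper", "payload": {
  "segments": {"motion":[[0,0,-0.0573,-0.0833,0,0,1],[0,0,-0.1146,-0.1667,0,0,1],[0,0,-0.1719,-0.25,0,0,1],[0,0,-0.2292,-0.3,0,0,1],[0,0,-0.2865,-0.3,0,0,1],[0,0,-0.3438,-0.3,0,0,1],[0,0,-0.4011,-0.3,0,0,1],[0,0,-0.4584,-0.3,0,0,1],[0,0,-0.5001,-0.3,0,0,1],[0,0,-0.5001,-0.3,0,0,1],[0,0,-0.5001,-0.3,0,0,1]]}
}}

```text
clock: 9.62
position: [0.4198, 0.1829, 0.1783]
ee_rot: [0.796, 0.606, -0.0, -0.0]
ft_force: [-0.3, -0.3, -0.3]
grip_width: 0.999
grasp_force: 0.0
```

```bash
python3 - <<'E'
from h import *
snap("wrist","w5")
E
```

```text
(no output)
```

View pics/w5.png

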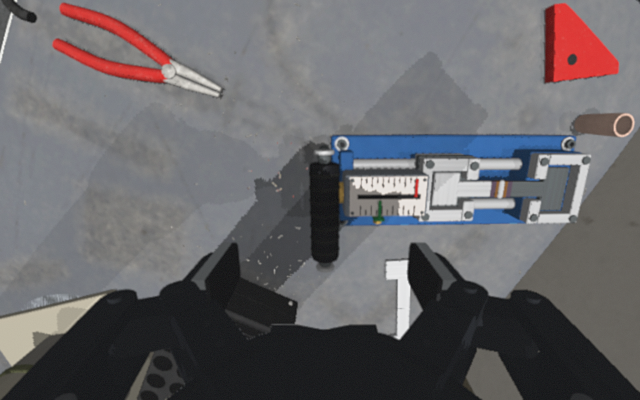

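The bar runs from (322,160) to (325,263) in the picture. I'll check the offset.

```bash
python3 - <<'E'
from h import *
o=sensors.get_obs(); Rt=R.from_quat(o["ee_rot"])
print((Rt.inv().apply(onz("w5",[[323,161],[325,262],[324,212]],.12)-o["position"])*1e3).round(1))
print((Rt.inv().apply(onz("w5",[[418,190],[380,208]],.073)-o["position"])*1e3).round(1))
E
```

```text
[[ 39.5  -0.4  58.5]
 [-39.6   1.2  58.5]
 [  1.6   0.3  58.5]]
[[  6.7  85.1 105.4]
 [-10.3  51.7 105.4]]
```

Scaled: 0.082 m / 0.6 = 0.1367, 0.07 m / 0.6 = 0.1167.

Request:
{"api": "shift_gripper", "payload": {
  "segments": {"motion":[[0,0,0,0,0,0.0667,1],[0,0,0,0,0,0.1167,1],[0,0,0,0,0,0.1367,1],[0,0,0,0,0,0.1367,1],[0,0,0,0,0,0.1367,0],[0,0,0,0,0,0.1367,0],[0,0,0,0,0,0.1367,0],[0,0,0,0,0,0.1367,0],[0,0,0,0,0,0.1367,0],[0,0,0,0,0,0.1367,0]]},
  "clamp_n": 60
}}

```text
clock: 10.92
position: [0.4205, 0.1829, 0.0973]
ee_rot: [0.795, 0.607, 0.0, 0.0]
ft_force: [-0.7, -1.4, 6.1]
grip_width: 0.236
grasp_force: 58.3
```

Request:
{"api": "shift_gripper", "payload": {
  "segments": {"motion":[[0,0,0,0,-0.005,0,0],[0,0,0,0,-0.01,0,0],[0,0,0,0,-0.015,0,0],[0,0,0,0,-0.02,0,0],[0,0,0,0,-0.025,0,0],[0,0,0,0,-0.03,0,0],[0,0,0,0,-0.035,0,0],[0,0,0,0,-0.04,0,0],[0,0,0,0,-0.04,0,0]]}
}}

```text
clock: 12.05
position: [0.3985, 0.1888, 0.0974]
ee_rot: [0.795, 0.607, 0.001, 0.001]
ft_force: [8.8, -3.7, 0.9]
grip_width: 0.231
grasp_force: 58.6
```

```bash
python3 - <<'E'
from h import *
im=snap("wrist","w6"); cv2.imwrite("pics/w6c.png",cv2.resize(im[80:330,300:640],None,fx=2.3,fy=2.3,interpolation=cv2.INTER_CUBIC))
E
```

```text
(no output)
```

View pics/w6c.png

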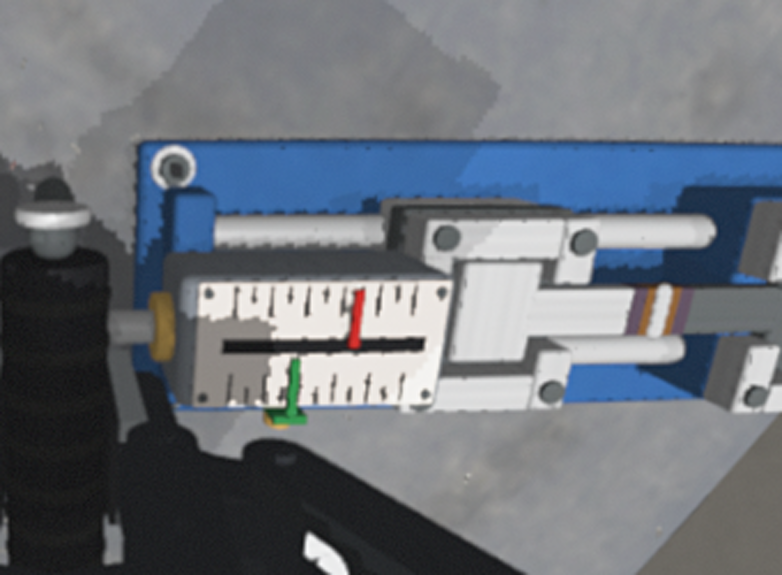

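The wrist view is clear: red tip at (354,345), green tip at (295,360) in the enlargement.

```bash
cat >> h.py <<'E'
def gap(fn,r,g,s=2.3,off=(300,80)):
    o=sensors.get_obs(); Rt=R.from_quat(o["ee_rot"]); px=np.array([r,g],float)/s+off-.3
    q=(Rt.inv().apply(onz(fn,px,.073)-o["position"])*1e3).round(1); print(q, "gap",q[0,1]-q[1,1])
E
python3 -c "
from h import *
gap('w6',(354,345),(295,347)); gap('w6',(354,345),(294,360))"
```

```text
[[ 1.1 82.5 24.6]
 [ 0.6 66.  24.6]] gap 16.5
[[ 1.1 82.5 24.6]
 [-3.3 66.1 24.6]] gap 16.400000000000006
```

Scaled: -0.013 m / 0.6 = -0.0217, -0.012 m / 0.6 = -0.02.

Request:
{"api": "shift_gripper", "payload": {
  "segments": {"motion":[[0,0,0,0,-0.0033,0,0],[0,0,0,0,-0.0067,0,0],[0,0,0,0,-0.01,0,0],[0,0,0,0,-0.0133,0,0],[0,0,0,0,-0.0167,0,0],[0,0,0,0,-0.02,0,0],[0,0,0,0,-0.0217,0,0],[0,0,0,0,-0.0217,0,0],[0,0,0,0,-0.0217,0,0]]}
}}

```text
clock: 13.22
position: [0.3867, 0.1919, 0.0974]
ee_rot: [0.795, 0.607, 0.002, 0.001]
ft_force: [12.3, -4.3, -1.9]
grip_width: 0.241
grasp_force: 58.7
```

```bash
python3 - <<'E'
from h import *
im=snap("wrist","w7"); cv2.imwrite("pics/w7c.png",cv2.resize(im[160:285,360:520],None,fx=4.6,fy=4.6,interpolation=cv2.INTER_CUBIC))
E
```

```text
(no output)
```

View pics/w7c.png

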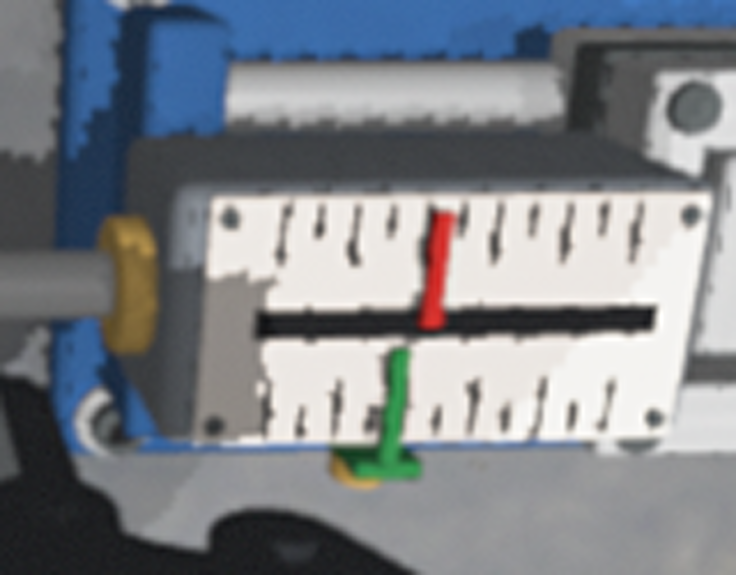

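Scaled: -0.004 m / 0.6 = -0.0067, -0.003 m / 0.6 = -0.005.

```bash
python3 -c "
from h import *
gap('w7',(432,322),(402,322),4.6,(360,160))"
```

```text
[[ 0.9 82.6 24.7]
 [ 1.  78.4 24.7]] gap 4.199999999999989
```

Request:
{"api": "shift_gripper", "payload": {
  "segments": {"motion":[[0,0,0,0,-0.0017,0,0],[0,0,0,0,-0.0033,0,0],[0,0,0,0,-0.005,0,0],[0,0,0,0,-0.0067,0,0],[0,0,0,0,-0.0067,0,0],[0,0,0,0,-0.0067,0,0]]}
}}

```text
clock: 14.02
position: [0.383, 0.1929, 0.0974]
ee_rot: [0.795, 0.606, 0.002, 0.001]
ft_force: [13.9, -3.6, -2.5]
grip_width: 0.239
grasp_force: 58.7
```

```bash
python3 - <<'E'
from h import *
im=snap("wrist","w8"); cv2.imwrite("pics/w8c.png",cv2.resize(im[160:285,360:520],None,fx=4.6,fy=4.6,interpolation=cv2.INTER_CUBIC))
E
```

```text
(no output)
```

View pics/w8c.png

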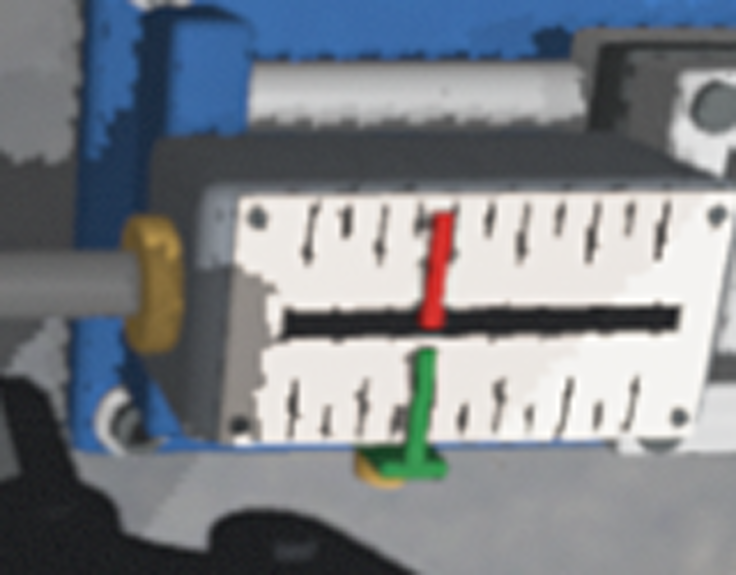

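The red (432,322) and green (extrapolated to 429,322) blades now line up within about 0.5 mm, and the strip is under load, so I'm handing in.

Request:
{"api": "shift_gripper", "payload": {
  "segments": {"motion":[[0,0,0,0,0,0,0],[0,0,0,0,0,0,0],[0,0,0,0,0,0,0],[0,0,0,0,0,0,0]]}
}}

```text
clock: 14.58
position: [0.383, 0.1929, 0.0974]
ee_rot: [0.795, 0.606, 0.002, 0.001]
ft_force: [13.8, -5.1, -1.9]
grip_width: 0.237
grasp_force: 58.7
```

```bash
python3 -c "
from workcell import manip, optics, sensors, hand_in
print(hand_in())"
```

```text
the job is handed in; nothing more can be done
None
```

The job is handed in at 14.6 s: the welded strip lies in both jaws, let go, and the gripper holds the handle with about 14 N of pull and the red pointer about 0.5 mm from the green marker; hand-in returned no verdict.

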